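# Seat the flask in the reader's sprung cradle and hold it down

## Task

Swing the hasp of the blue carrying case off the lid's catch, open the lid right up, lift out the amber flask and stand it in the green sprung ring of the white reader. Then press the flask down, upright, until the ring is fully home on its springs and finish while still holding it down there with the gripper: do not let go. Leave the case open and everything else on the bench where it is.

Things in the scene. Friction and masses are not known exactly. Their poses are not given: they have to be found in the camera images.
- case: Blue carrying case, fixed to the bench: base 120 mm (its x) by 130 mm (its y), 70 mm high, 4 mm walls, under a hollow lid 64 mm deep (closed lid top at 134 mm). Origin at the centre of the underside; its -x axis points out of the front (hasp side), the lid is hinged at the +x side. Inside, the flask stands at the centre on a pad whose top is 10 mm above the origin, its foot in a rubber collar 8 mm high.
- lid (a joint): Lid angle (rad): 0 shut, 1.57 upright, stop at 1.9. It turns about an axis along the case's y axis through lid_hinge; the front edge rises and goes over towards the case's +x. Stiff hinge: it stays where it is left (about 0.22 N m to turn, plus the lid's weight of 0.22 kg). Standing upright, its front edge reaches 190 mm and its catch tongue 208 mm above the bench, so pass over it. Nothing but care stops it being lifted under the hasp.
- lid_handle (a point): Middle of the lid's black handle: a round bar 10 mm thick and 70 mm long, parallel to the case's y axis, on two posts, its centre 36 mm off the lid's top face; with the lid shut it lies 45 mm to the front of the case's centre and 170 mm above the case's underside. Moves with the lid, 145 mm from the hinge axis, and sinks behind the hinge as the lid passes upright.
- lid_hinge (a point): Point on the lid's hinge axis: middle of the case's back (+x) edge, 70 mm above the underside. Fixed to the case.
- hasp (a joint): Hasp angle (rad): 0 lying across the front of the case with its nose over the lid's steel catch tongue, 1.0 or more clear of it, stop at 1.7. It turns level about a vertical axis through hasp_pivot, counterclockwise from above as it comes off (the peg first moves away from the lid). Light friction; stays where it is left.
- hasp_peg (a point): Grip point on the hasp's upright red peg, a 12 mm round pin rising from the end of the steel arm; the point is on the peg's axis, 10 mm below its top and 52 mm above the arm's upper face (140 mm above the case's underside). The peg is 55 mm from the pivot axis. With the hasp shut its axis is 32 mm in front of the lid's front face. Moves with the hasp.
- hasp_pivot (a point): Point on the hasp's vertical pivot axis, at the underside of the arm, on the bracket on the case's front. Fixed to the case.
- flask: Round amber glass flask, about 140 g, 116 mm tall: foot 38 mm across and 12 mm high, ball 64 mm across centred 33 mm above the origin, straight neck 24 mm across from 65 to 104 mm, orange cap 25 mm across from 104 to 116 mm. Origin at the centre of its underside, z up its neck. Starts upright in the case. Good grip: the neck 86 mm above the origin. With the lid upright, the gripper's wide direction is best kept parallel to the hinge.
- reader: White optical reader, fixed to the bench, 150 x 150 mm, its deck 60 mm high, blue panel on its -x side. Origin at the centre of its underside. The green ring stands over the centre of the deck on three sprung guide rods whose tops are 101 mm above the bench.
- cradle (a joint): How far the green ring is pressed down (m): 0 up, 0.016 at its stop. Springs: about 4 N to start moving, 11 to 12 N at the stop; the flask's own weight does not move it.
- ring_top (a point): Centre of the green ring's hole, at the ring's upper face, 95 mm above the bench when up; moves down with the ring. The ring is 92 mm across and 8 mm thick, its hole 46 mm. The flask's foot goes through the hole and its ball rests on the hole's edge, the flask's origin then 11 mm below this point.
- wash_bottle: Bystander: white wash bottle 60 mm across, 175 mm tall. Origin at the centre of its underside.
- reagent: Bystander: clear bottle with an orange cap, 60 mm across, 140 mm tall. Origin at the centre of its underside.
- beaker: Bystander: glass beaker 64 mm across, 75 mm tall. Origin at the centre of its underside.
- tube_rack: Bystander: blue tube rack 70 x 120 mm, 57 mm tall with its coloured caps. Origin at the centre of its underside.
- timer: Bystander: white timer lying flat, 60 x 70 mm, 20 mm high. Origin at the centre of its underside.
- cork_ring: Bystander: cork ring 90 mm across, 25 mm high. Origin at the centre of its underside.
- tip_box: Bystander: yellow tip box 85 x 120 mm, 55 mm high. Origin at the centre of its underside.
Things that resemble listed ones, but are neither listed nor needed, are in the scene too. What is shaped like the case but brown is not meant.

How it is judged:
On the way, in this order (a step that is already met when the one before it is completed fails the run):
1. the hasp is swung clear of the catch (1.0 rad or more) while the lid is still shut (value of joint hasp above 1 rad and value of joint lid below 0.15 rad), for 0.1 s.
2. the lid is open (1.3 rad or more) (value of joint lid above 1.3 rad), for 0.2 s.
3. the flask is lifted out of the case in the fingers (z of flask in the frame of case above 0.075 m and contact force between the fingers and flask above 0.5 N), for 0.2 s.
At the end, for the whole second after the job is handed in: Still held by the fingers (over 3 N), the flask alone (robot not on the ring) presses the ring down 12 mm or more of 16, with over 5 N, within 8 mm of its centre, seated, upright within 10 degrees, still; hasp off (over 1.0 rad), lid open (over 1.2 rad) (value of joint cradle above 0.012 m and horizontal distance between flask and ring_top below 0.008 m and z of flask in the frame of ring_top below -0.007 m and angle between flask's own z axis and vertical below 0.17 rad and contact force between flask and cradle above 5 N and contact force between the fingers and flask above 3 N and contact force between each of the arm, the fingers and cradle below 1 N and linear speed of flask below 0.02 m/s and value of joint hasp above 1 rad and value of joint lid above 1.2 rad); the arm keeps its last pose, push and grip.
It fails at once if the lid is forced up while the hasp is still over its catch (value of joint lid above 0.3 rad and value of joint hasp below 0.7 rad).
It fails at once if the flask is tipped over (angle between flask's own z axis and vertical above 1 rad).
It fails at once if a bystander is moved by more than 40 mm (distance of any of wash_bottle, reagent, beaker, tube_rack, timer, cork_ring, tip_box from where it was at the start of the episode above 0.04 m).
It also fails if it takes over 67 s, if anything falls off the work surface, if the arm or the gripper's body presses on something with over 40 N, if the wrist force passes 120 N, or if a joint passes its speed limit or range.

## Robot

A 6-joint arm with a two-finger parallel gripper is mounted at the origin on the work surface. World frame = base frame: x ahead of the robot, y to its left, z up, the work surface at z = 0. Lengths are in m, angles in rad, forces in N, time in s.
With the tool pointing down it reaches from about 0.35 to 0.85 m from the base axis. Payload 8.1 kg.
Tool frame: the origin (TCP) lies between the finger pads; the fingertips stand 11 mm ahead of it and the grasp point (between the pads) lies 8 mm behind it (robot.tips_ahead is the distance from the TCP to the fingertips, in m); z points along the fingers, y is the line along which they close (so a half turn about z gives the same grasp; the last joint's range is limited). The gripper opens to 93 mm and grips with 3 to 60 N. Pads are 15 mm wide; open, the fingers measure 128 mm over their backs; the gripper's body (75 mm by 188 mm) begins 65 mm behind the grasp point.
Start: joints at [1.139, 0.13, 1.488, -0, 1.523, -0.085], TCP at [0.204, 0.564, 0.196] pointing down, gripper open.
Joint ranges: [-2.96, 2.96], [-0.89, 2.26], [0.02, 2.5], [-1.34, 4.48], [0, 2.73], [-2.66, 2.66]. Speed limits (rad/s): [2.39, 2.39, 2.79, 3.14, 3.14, 3.14].

## Interface

Orientations are given as a rotation vector (axis times angle).
In Python, from plant import robot gives the robot as it stands. The module is installed in compiled form; this text tells all that it offers.
- The arm moves only by the tool move_arm, never from a script. Its argument "deltas" is one flat list of numbers, 7 for each row, row after row: the shift along the tool's x, y, z in m, then the turn, a rotation vector about the tool's x, y, z in rad, then the opening, from 0 (shut) to 1 (fully open). A call has 1 to 12 rows; each row is the pose to reach, as a shift and turn from the pose commanded when the call began, along the tool's axes at that moment; what a row does not reach only later rows make up. A row lasts 1/8 s, in which the tool goes at most 62.5 mm and 10.7 degrees, less where a joint would pass 70% of its speed; a pose out of reach is approached as far as the arm can. A call with a gripper value outside its range is refused whole. The fingers move at their own pace and stop on an object; "squeeze" is the grip in N (left out, the last holds). Time passes only in rows, so rows that repeat a pose let the fingers close. It gives the time, the measured TCP pose, the force, the opening and the grip force at its end, in the units of the state.
- robot.read_state(): the state, without advancing time (a new reading comes with each control period).
- robot.read_camera(name): name is "scene" or "top" or "wrist"; returns (picture, depth): 480x640x3 uint8, red, green, blue; 480x640 float32, m along the optical axis (not along the pixel's ray), 0 where there is no reading.
- robot.camera_model(name): a dict with "K" (3x3 intrinsics, pixels), "R" (3x3) and "t" (3): a world point X has camera coordinates R X + t; the wrist camera has in their place "tool_from_camera" (4x4, takes a point from camera to tool coordinates, whose origin is the TCP and whose axes are the flange's). Camera axes: x right, y down, z forward; pixel columns grow to the right and rows downward; lengths in m; the calibration is good to about 2 mm. A picture is of the moment at which its call begins: read the wrist's pose just before it. camera_model takes no time and is no camera call.
- robot.close_job(): hands the job in; it is judged then, once.
Trained networks look in the newest picture that a camera, given by its name, has taken for a name from the list of things; names that differ only in an ending like _2 or _b are one class to them, and where a whole thing is asked for, a point or a joint stands for the part that bears it (a point fixed in the world has none). Each returns a list of dicts, best first, with "confidence" (0 to 1); they miss things now and then, are a little off and sometimes report something else, mostly with a low value. They report only what shows in the picture. A call takes as long as a camera call. They do not tell look-alikes from the thing itself.
- robot.recognise(camera, label): "uv" ([column, row] in pixels, amid what is visible of it).
The state is a dict: "t": time; "q": joint angles; "dq": joint speeds; "joint_torque": joint torques, N m; "tool_pos": TCP position; "orientation": TCP orientation; "force": force on the tool from outside, world axes, zero at the start; "wrist_torque": the same for the moment, N m; "opening": finger opening in m; "gripper_force": force on a finger pad.
Only numpy, scipy, OpenCV 4.12 (cv2) and the standard library are available. Lean on these libraries where they do the work, as an engineer would, in place of code of your own. Each camera call takes 0.05 s, during which the arm holds its last target. There are 200 camera calls.

## Working session

There is one attempt and no reset: what is moved stays moved. The work goes in short steps, Python scripts to look and compute and a tool call to move; the robot and the scene stay as the last step left them, time stands still between calls to the robot, and variables do not carry over. Pictures are saved under pics/ and viewed, at most 10 in all, crops included, and the job is handed in when it is done.

Besides the shell and the picture viewer there is one more tool, called after "Emit:" in YAML: its name, and indented under it one key for each argument. move_arm: Moves the arm, as the interface text tells. Its arguments: {"type":"object","properties":{"deltas":{"type":"array","items":{"type":"number"}},"squeeze":{"type":"number"}},"required":["deltas"]}

```bash
mkdir -p pics; cat > h.py <<'E'
import numpy as np, cv2
from plant import robot
from scipy.spatial.transform import Rotation as Ro
def cam(n):
    s=robot.read_state(); im,d=robot.read_camera(n); m=robot.camera_model(n)
    K=np.array(m["K"])
    if n=="wrist":
        T=np.eye(4);T[:3,:3]=Ro.from_rotvec(s["orientation"]).as_matrix();T[:3,3]=s["tool_pos"]
        C=T@np.array(m["tool_from_camera"])
    else:
        C=np.eye(4);R=np.array(m["R"]);C[:3,:3]=R.T;C[:3,3]=-R.T@np.array(m["t"])
    return im,d,K,C
def pts(d,K,C):
    v,u=np.mgrid[:d.shape[0],:d.shape[1]]
    P=np.stack([(u-K[0,2])/K[0,0]*d,(v-K[1,2])/K[1,1]*d,d],-1)@C[:3,:3].T+C[:3,3]
    P[d<=0]=np.nan
    return P
def proj(X,K,C):
    p=(np.asarray(X)-C[:3,3])@C[:3,:3]; return K[0,0]*p[...,0]/p[...,2]+K[0,2],K[1,1]*p[...,1]/p[...,2]+K[1,2]
def save(n,im): cv2.imwrite("pics/"+n,im[...,::-1])
E
python3 - <<'E'
from h import *
for n in("top","scene"):
    im,d,K,C=cam(n);P=pts(d,K,C);save(n+".png",im);np.savez(n+".npz",im=im,d=d,K=K,C=C)
    print(n,C[:3,3].round(2))
    for l in["case","hasp_peg","lid_handle","hasp","reader","ring_top","flask","lid"]:
        for r in robot.recognise(n,l)[:3]:
            u,v=map(int,r["uv"]);print(l,round(r["confidence"],2),u,v,P[v,u].round(3))
print(robot.read_state())
E
```

```text
top [0.24 0.07 1.55]
case 0.94 468 331 [ 0.26  -0.332  0.134]
case 0.9 409 251 [ 0.482 -0.184  0.137]
case 0.8 254 331 [0.274 0.246 0.133]
hasp_peg 0.6 226 337 [nan nan nan]
hasp_peg 0.54 377 254 [ 0.497 -0.11   0.01 ]
hasp_peg 0.47 439 331 [ 0.262 -0.264  0.087]
lid_handle 0.8 254 329 [0.279 0.246 0.135]
lid_handle 0.62 476 329 [ 0.265 -0.354  0.135]
lid_handle 0.61 414 246 [ 0.496 -0.199  0.136]
hasp 0.57 379 252 [ 0.49  -0.107  0.085]
hasp 0.5 440 330 [ 0.265 -0.267  0.089]
hasp 0.5 414 246 [ 0.496 -0.199  0.136]
reader 0.68 278 251 [0.504 0.185 0.061]
reader 0.28 415 249 [ 0.488 -0.202  0.135]
reader 0.27 177 287 [0.412 0.492 0.004]
ring_top 0.59 281 256 [0.484 0.174 0.094]
lid 0.87 413 248 [ 0.491 -0.196  0.134]
lid 0.86 475 331 [ 0.259 -0.35   0.137]
lid 0.8 255 329 [0.279 0.243 0.136]
scene [ 1.03 -0.37  1.21]
case 0.84 316 154 [0.323 0.22  0.134]
case 0.73 106 271 [ 0.296 -0.358  0.134]
case 0.63 272 231 [0.375 0.033 0.015]
hasp_peg 0.63 140 248 [ 0.286 -0.269  0.128]
hasp_peg 0.58 246 276 [ 0.475 -0.111  0.086]
hasp_peg 0.57 339 123 [ 0.184  0.423 -0.001]
lid_handle 0.83 216
[... 477 characters left out ...]
134]
{'t': 0.9, 'q': array([ 1.13858726e+00,  1.30386808e-01,  1.48816803e+00, -1.21690221e-05,
        1.52298531e+00, -8.54673533e-02]), 'dq': array([ 1.94510463e-05, -6.63245005e-04,  1.51378520e-03, -4.39286634e-04,
       -6.44233909e-04, -3.78617579e-04]), 'joint_torque': array([-6.29533206e-04, -5.59754777e+01, -4.92068982e+01,  7.69981113e-02,
        2.21758441e-02, -1.05836159e-05]), 'tool_pos': array([0.20393397, 0.56430755, 0.19626069]), 'orientation': array([5.41930939e-01, 3.09447200e+00, 7.48500842e-05]), 'force': array([ 0.12465827, -0.22706607,  0.95984228]), 'wrist_torque': array([ 0.01455172,  0.0400984 , -0.03845497]), 'gripper_force': 0.0, 'opening': 0.09288589801151176}
```

View pics/top.png

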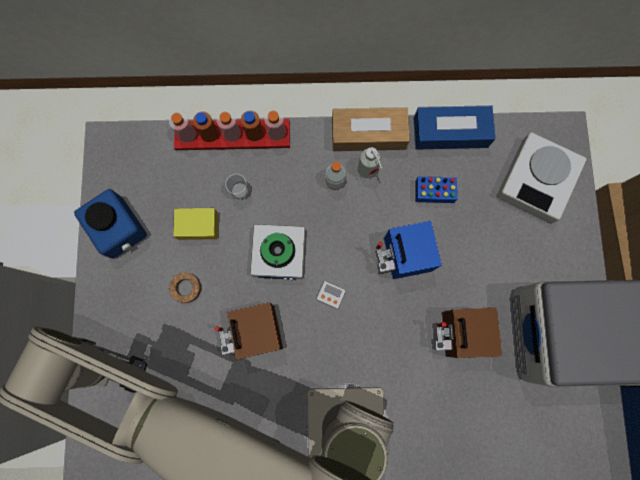

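View pics/scene.png

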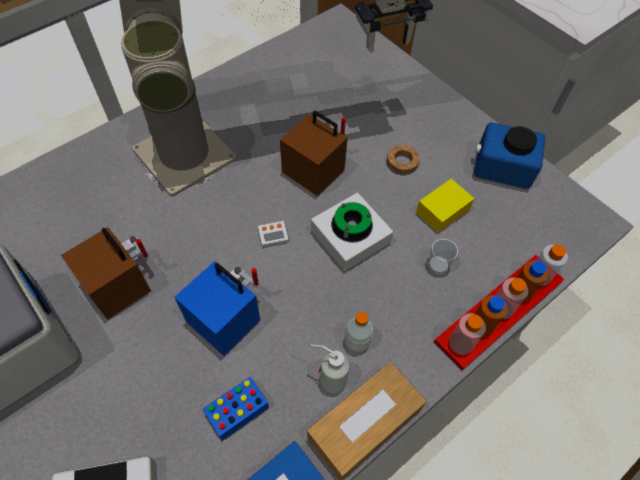

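Both views agree. In the top picture the candidates for the case are brown at (254,329) and (475,331), a blue jug or bag at (109,222) and the blue box at (414,249). I choose the blue box with the hasp on its left and a red peg near (379,242). The reader, with its green ring, is at (278,251). In the scene view the case is at (218,305), the peg at (255,276) and the ring at (352,220).

```bash
python3 - <<'E'
from h import *
out=[]
for n in("top","scene"):
    z=np.load(n+".npz");im,d,K,C=[z[k] for k in("im","d","K","C")];P=pts(d,K,C)
    h=cv2.cvtColor(im,cv2.COLOR_RGB2HSV);H,S,V=[h[...,i].astype(int) for i in range(3)]
    roi=(np.abs(P[...,0]-.49)<.14)&(np.abs(P[...,1]+.19)<.16)
    def rect(m,nm):
        q=P[m][:,:2].astype(np.float32);print(n,nm,len(q),np.round(P[m].mean(0),3),cv2.minAreaRect(q))
    rect(roi&(abs(P[...,2]-.134)<.006)&(H>100)&(H<130)&(S>120),"lidtop")
    r=roi&((H<8)|(H>172))&(S>150)&(V>70)
    print(" red",r.sum(), np.round(np.nanmedian(P[r],0),3), np.argwhere(r).mean(0), [np.round(x,3) for x in (np.nanmin(P[r],0),np.nanmax(P[r],0))])
    hb=roi&(V<60)&(P[...,2]>.15); print(" handle",hb.sum(),np.round(np.nanmedian(P[hb],0),3)); 
    if hb.sum()>3: rect(hb,"handle")
    rr=(np.abs(P[...,0]-.5)<.13)&(np.abs(P[...,1]-.18)<.13)
    g=rr&(H>50)&(H<85)&(S>120)&(abs(P[...,2]-.095)<.006); rect(g,"ring"); print(cv2.minEnclosingCircle(P[g][:,:2].astype(np.float32)))
    rect(rr&(S<60)&(V>120)&(abs(P[...,2]-.06)<.006),"deck")
    if n=="scene": save("crop.png",cv2.resize(im[230:370,140:300],None,fx=4,fy=4,interpolation=cv2.INTER_CUBIC))
E
```

```text
top lidtop 1752 [ 0.494 -0.204  0.135] ((0.4949876666069031, -0.20177939534187317), (0.12972913682460785, 0.12181224673986435), 9.799396514892578)
 red 13 [ 0.501 -0.103  0.151] [243.92307692 379.92307692] [array([ 0.498, -0.106,  0.139]), array([ 0.507, -0.098,  0.155])]
 handle 95 [ 0.484 -0.156  0.176]
top handle 95 [ 0.485 -0.156  0.174] ((0.4857024550437927, -0.15678724646568298), (0.07554410398006439, 0.00876614823937416), 9.713157653808594)
top ring 485 [0.505 0.186 0.096] ((0.5058647990226746, 0.18642398715019226), (0.08919896930456161, 0.08566012978553772), 89.22769927978516)
((0.5061283707618713, 0.18632100522518158), 0.045338813215494156)
top deck 1444 [0.505 0.187 0.061] ((0.5076167583465576, 0.18690094351768494), (0.14902633428573608, 0.1512938290834427), 85.89214324951172)
scene lidtop 2886 [ 0.501 -0.208  0.134] ((0.4973280429840088, -0.20311444997787476), (0.13379770517349243, 0.12108086794614792), 9.916722297668457)
 red 57 [ 0.509 -0.107  0.132] [275.42105263 254.15789474] [array([ 0.501, -0.11 ,  0.087]), array([ 0.512, -0.1  ,  0.153])]
 handle 156 [ 0.493 -0.159  0.175]
scene handle 156 [ 0.493 -0.16   0.172] ((0.49150362610816956, -0.1594366729259491), (0.07675830274820328, 0.008660695515573025), 10.141792297363281)
scene ring 657 [0.511 0.183 0.095] ((0.509965717792511, 0.18342837691307068), (0.0898863673210144, 0.0896066203713417), 0.9431476593017578)
((0.5097567439079285, 0.1831493377685547), 0.04675988852977753)
scene deck 1598 [0.518 0.176 0.06 ] ((0.5096369981765747, 0.18500308692455292), (0.15153059363365173, 0.15175017714500427), 85.77898406982422)
```

View pics/crop.png

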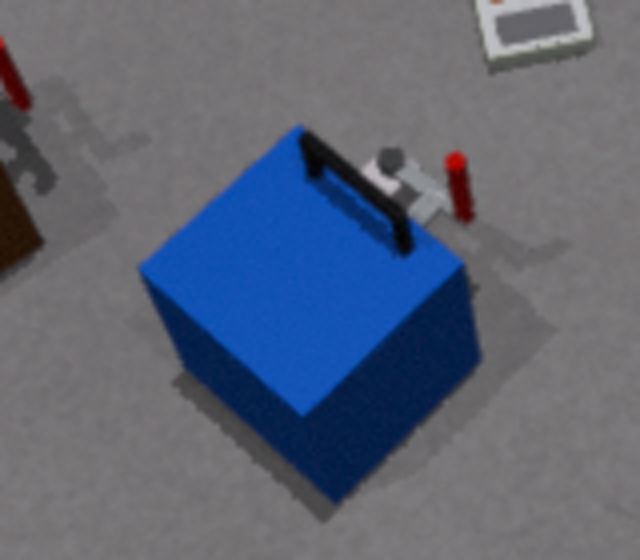

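The crop shows the blue case with the black handle over its front edge. The red peg is at crop (460,185), the pivot cap at (390,160), so this is the right case. The measured handle and peg offsets match the text. I'll move above the hasp.

Emit:
move_arm:
  deltas: [-0.03,-0.03,-0.05,0,0,0.08,1,-0.07,-0.07,-0.09,0,0,0.16,1,-0.11,-0.115,-0.104,0,0,0.25,1,-0.155,-0.16,-0.104,0,0,0.34,1,-0.2,-0.205,-0.104,0,0,0.43,1,-0.245,-0.25,-0.104,0,0,0.52,1,-0.29,-0.295,-0.104,0,0,0.61,1,-0.335,-0.345,-0.104,0,0,0.7,1,-0.38,-0.39,-0.104,0,0,0.79,1,-0.425,-0.44,-0.104,0,0,0.88,1,-0.47,-0.487,-0.104,0,0,0.97,1,-0.51,-0.53,-0.104,0,0,1.052,1]
  squeeze: 30

```text
t: 2.4
tool_pos: [0.4952, -0.0893, 0.3005]
orientation: [2.026, 2.4, 0.001]
force: [0.3, 0.1, -0.1]
opening: 0.0929
gripper_force: 0.0
```

```bash
python3 - <<'E'
from h import *
im,d,K,C=cam("wrist");P=pts(d,K,C);save("w1.png",im);np.savez("w1.npz",im=im,d=d,K=K,C=C)
s=robot.read_state();print(s["t"],s["tool_pos"].round(4),s["orientation"].round(3),C.round(3),K[0,0])
for X in([.503,-.108,.15],[.4885,-.158,.175],[.496,-.2025,.134]): print(np.round(proj(X,K,C)))
h=cv2.cvtColor(im,cv2.COLOR_RGB2HSV);H,S,V=[h[...,i].astype(int) for i in range(3)]
roi=(np.abs(P[...,0]-.49)<.14)&(np.abs(P[...,1]+.19)<.16)
r=roi&((H<8)|(H>172))&(S>150)&(V>70)&(P[...,2]>.145)
if r.sum(): print("peg top",r.sum(),np.nanmedian(P[r],0).round(4),cv2.minEnclosingCircle(P[r][:,:2].astype(np.float32)))
for nm,m in(("lid",roi&(abs(P[...,2]-.134)<.006)&(H>100)&(H<130)&(S>120)),("handle",roi&(V<70)&(P[...,2]>.165)&(P[...,2]<.19))):
    if m.sum()>5: print(nm,m.sum(),np.nanmean(P[m],0).round(4),cv2.minAreaRect(P[m][:,:2].astype(np.float32)))
E
```

```text
2.45 [ 0.4965 -0.0958  0.2991] [ 2.035  2.391 -0.004] [[ 0.986  0.161  0.043  0.484]
 [ 0.167 -0.955 -0.244 -0.022]
 [ 0.002  0.248 -0.969  0.489]
 [ 0.     0.     0.     1.   ]] 426.56405246306514
[328. 242.]
[299. 308.]
[302. 336.]
peg top 153 [ 0.505  -0.1032  0.1496] ((0.5088702440261841, -0.08694885671138763), 0.023175090551376343)
lid 9508 [ 0.4934 -0.1784  0.1336] ((0.492789626121521, -0.17900994420051575), (0.1294657289981842, 0.07374384999275208), 9.570145606994629)
handle 506 [ 0.4904 -0.1578  0.1735] ((0.4897491931915283, -0.15708428621292114), (0.07644905149936676, 0.009489385411143303), 9.272449493408203)
```

View pics/w1.png

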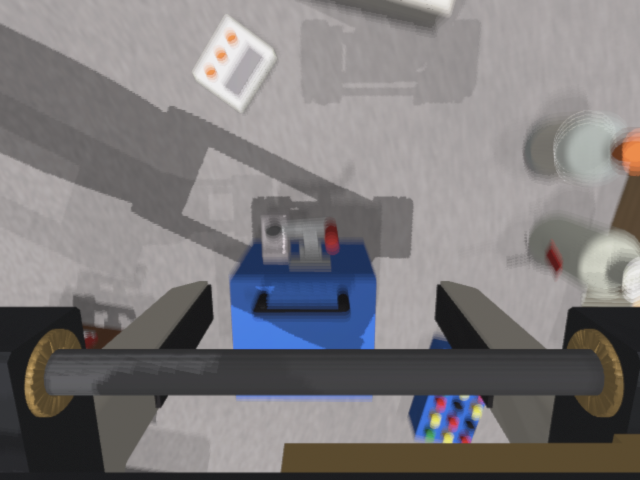

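The wrist view is blurred because the arm was still settling. The peg is at (332,237), the pivot cap at (272,232) and the handle at (302,303), all as expected. I'll settle and measure once more.

Emit:
move_arm:
  deltas: [0,0,0,0,0,0,0.6,0,0,0,0,0,0,0.6,0,0,0,0,0,0,0.6]

```text
t: 2.82
tool_pos: [0.4946, -0.0859, 0.3007]
orientation: [2.019, 2.406, 0.001]
force: [-0.1, 0.4, -0.6]
opening: 0.0673
gripper_force: 0.0
```

```bash
python3 - <<'E'
from h import *
im,d,K,C=cam("wrist");P=pts(d,K,C);np.savez("w2.npz",im=im,d=d,K=K,C=C)
s=robot.read_state();print(s["t"],s["tool_pos"].round(4),s["orientation"].round(3));print(Ro.from_rotvec(s["orientation"]).as_matrix().round(3))
h=cv2.cvtColor(im,cv2.COLOR_RGB2HSV);H,S,V=[h[...,i].astype(int) for i in range(3)]
roi=(np.abs(P[...,0]-.49)<.14)&(np.abs(P[...,1]+.16)<.12)
r=roi&((H<8)|(H>172))&(S>150)&(V>60)&(abs(P[...,0]-.505)<.025)&(abs(P[...,1]+.105)<.025)
t=r&(P[...,2]>.1465)
print("peg",r.sum(),np.nanmean(P[r],0).round(4),"top",t.sum(),np.nanmean(P[t],0).round(4),cv2.minAreaRect(P[t][:,:2].astype(np.float32)))
for nm,m in(("lid",roi&(abs(P[...,2]-.134)<.006)&(H>100)&(H<130)&(S>120)),("handle",roi&(V<70)&(P[...,2]>.165)&(P[...,2]<.19)),("cap",roi&(V<110)&(S<60)&(P[...,2]>.085)&(P[...,2]<.13)&(P[...,1]>-.13)&(P[...,0]<.47))):
    if m.sum()>5: print(nm,m.sum(),np.nanmean(P[m],0).round(4),cv2.minAreaRect(P[m][:,:2].astype(np.float32)),np.argwhere(m).mean(0))
save("w2.png",cv2.resize(im[190:340,220:400],None,fx=4,fy=4,interpolation=cv2.INTER_CUBIC))
E
```

```text
2.875 [ 0.4947 -0.0859  0.3007] [2.019e+00 2.406e+00 1.000e-03]
[[-0.173  0.985  0.001]
 [ 0.985  0.173 -0.   ]
 [-0.     0.001 -1.   ]]
peg 313 [ 0.5052 -0.1006  0.1452] top 167 [ 0.5063 -0.1021  0.1663] ((0.5156488418579102, -0.09828734397888184), (0.03575383871793747, 0.01084890402853489), 25.260520935058594)
lid 8679 [ 0.4973 -0.1788  0.1337] ((0.4965912699699402, -0.20216557383537292), (0.12934242188930511, 0.12040616571903229), 9.758661270141602) [315.19345547 307.39808734]
handle 1168 [ 0.4889 -0.1565  0.1734] ((0.4889182448387146, -0.15741650760173798), (0.07767222076654434, 0.009362641721963882), 9.973675727844238) [309.28767123 299.74571918]
cap 238 [ 0.452  -0.1158  0.0903] ((0.4574734568595886, -0.11581813544034958), (0.026597194373607635, 0.015607817098498344), 7.900462627410889) [229.30672269 273.0210084 ]
```

View pics/w2.png

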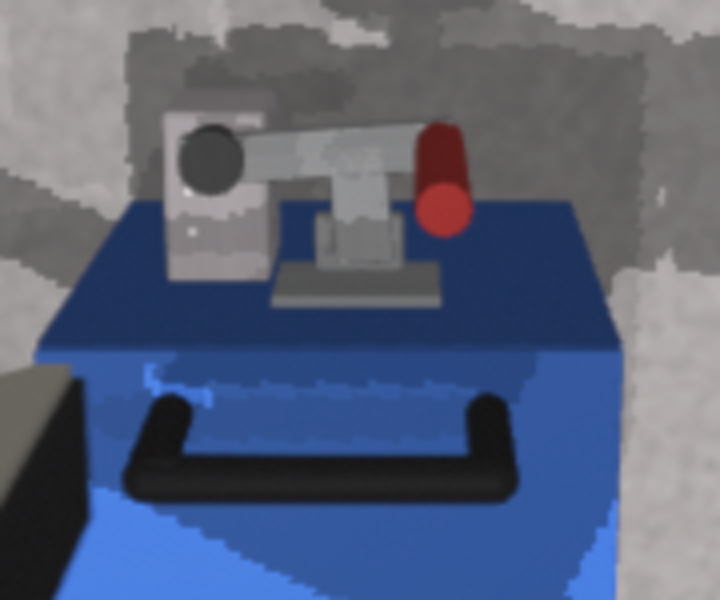

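The crop shows the arm from the pivot cap at (273,230) to the peg top at (331,242), with the nose over the tongue between them and the handle below.

```bash
python3 - <<'E'
from h import *
z=np.load("w2.npz");K,C=z["K"],z["C"]
c=np.array([.4966,-.2022]);f=np.array([-.1695,.9855]);y=np.array([.9855,.1695])
for n,u,v,h in(("pegtop",331,242.5,.15),("cap",273,229.5,.093),("cap",273,229.5,.1),("handle",300,309.5,.174)):
    r=C[:3,:3]@np.array([(u-K[0,2])/K[0,0],(v-K[1,2])/K[1,1],1]);X=C[:3,3]+r*(h-C[2,3])/r[2]
    e=X[:2]-c;print(n,X.round(4),"front",(e@f).round(4),"y",(e@y).round(4))
E
```

```text
pegtop [ 0.5052 -0.1041  0.15  ] front 0.0952 y 0.0251
cap [ 0.4522 -0.1153  0.093 ] front 0.0931 y -0.029
cap [ 0.4528 -0.1136  0.1   ] front 0.0947 y -0.0282
handle [ 0.4891 -0.1564  0.174 ] front 0.0464 y 0.0004
```

Emit:
move_arm:
  deltas: [-0.021,0.0075,0.03,0,0,0,0.6,-0.021,0.0075,0.07,0,0,0,0.6,-0.021,0.0075,0.11,0,0,0,0.6,-0.021,0.0075,0.15,0,0,0,0.6,-0.021,0.0075,0.168,0,0,0,0.6,-0.021,0.0075,0.168,0,0,0,0.6,-0.021,0.0075,0.168,0,0,0,0,-0.021,0.0075,0.168,0,0,0,0,-0.021,0.0075,0.168,0,0,0,0,-0.021,0.0075,0.168,0,0,0,0,-0.021,0.0075,0.168,0,0,0,0]
  squeeze: 15

```text
t: 4.25
tool_pos: [0.5057, -0.1066, 0.1323]
orientation: [2.022, 2.404, 0.0]
force: [-0.8, -0.1, -0.1]
opening: 0.0105
gripper_force: 0.0
```

Emit:
move_arm:
  deltas: [0,0,0,0,0,0,0,0,0,0,0,0,0,0]

```text
t: 4.5
tool_pos: [0.5057, -0.1066, 0.1322]
orientation: [-2.022, -2.404, 0.0]
force: [-0.4, 0.1, -0.2]
opening: 0.0004
gripper_force: 0.0
```

The fingers closed on nothing, so I'll look.

```bash
python3 - <<'E'
from h import *
im,d,K,C=cam("wrist");np.savez("w3.npz",im=im,d=d,K=K,C=C);P=pts(d,K,C)
save("w3.png",im)
h=cv2.cvtColor(im,cv2.COLOR_RGB2HSV);H,S,V=[h[...,i].astype(int) for i in range(3)]
r=((H<8)|(H>172))&(S>150)&(V>50)&(abs(P[...,0]-.505)<.05)&(abs(P[...,1]+.105)<.05)
a=np.argwhere(r);print(len(a),a.min(0),a.max(0),np.nanmedian(P[r],0));print(np.round(proj([.5057,-.1066,.132],K,C)))
E
```

```text
821 [242 309] [472 547] [ 0.50428027 -0.09879369  0.12841007]
[322. 282.]
```

View pics/w3.png

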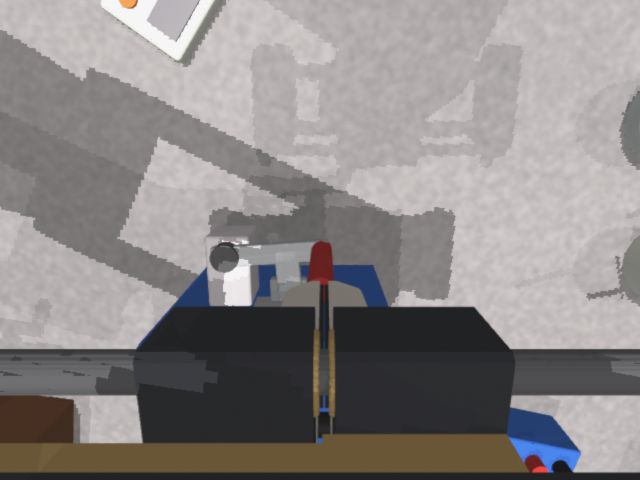

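The peg at (321,242–282) stands just in front of the closed fingers, on the camera side. I'll check whether it was pushed out.

```bash
python3 - <<'E'
from h import *
c=np.array([.4966,-.2022]);f=np.array([-.1695,.9855]);y=np.array([.9855,.1695])
h=lambda X:((X[:2]-c)@f).round(4)
for fn in("w2","w3"):
    z=np.load(fn+".npz");K,C,d,im=z["K"],z["C"],z["d"],z["im"];P=pts(d,K,C)
    hs=cv2.cvtColor(im,cv2.COLOR_RGB2HSV);H,S,V=[hs[...,i].astype(int) for i in range(3)]
    r=((H<8)|(H>172))&(S>150)&(V>50)&(abs(P[...,0]-.505)<.03)&(abs(P[...,1]+.105)<.04)
    for v in range(215,290,4):
        m=np.argwhere(r[v]).ravel()
        if len(m): 
            Q=P[v,int(np.median(m))];print(fn,v,m.min(),m.max(),Q.round(4),"front",h(Q),"y",((Q[:2]-c)@y).round(4))
    u,v=(273,229.5) if fn=="w2" else (225,256)
    print("cap",P[int(v),int(u)].round(4),h(P[int(v),int(u)]))
E
```

```text
w2 223 326 334 [ 0.504 -0.098  0.102] front 0.1015 y 0.025
w2 227 325 335 [ 0.5038 -0.0982  0.1183] front 0.1013 y 0.0247
w2 231 325 335 [ 0.5035 -0.098   0.1354] front 0.1015 y 0.0245
w2 235 325 336 [ 0.5034 -0.0985  0.1479] front 0.101 y 0.0243
w2 239 324 336 [ 0.5039 -0.1016  0.149 ] front 0.0979 y 0.0243
w2 243 324 337 [ 0.5045 -0.1049  0.1493] front 0.0946 y 0.0243
w2 247 327 334 [ 0.5051 -0.1084  0.1484] front 0.091 y 0.0243
cap [ 0.4521 -0.1151  0.0919] 0.0934
w3 243 317 326 [ 0.5037 -0.0982  0.0922] front 0.1012 y 0.0247
w3 247 313 330 [ 0.5038 -0.0982  0.1009] front 0.1013 y 0.0247
w3 251 312 330 [ 0.5038 -0.0983  0.1083] front 0.1012 y 0.0247
w3 255 312 330 [ 0.5038 -0.0981  0.1163] front 0.1013 y 0.0248
w3 259 311 331 [ 0.5039 -0.0982  0.123 ] front 0.1013 y 0.0248
w3 263 311 331 [ 0.5039 -0.098   0.1302] front 0.1015 y 0.0248
w3 267 310 332 [ 0.5039 -0.098   0.1361] front 0.1014 y 0.0249
w3 271 309 332 [ 0.5035 -0.098   0.1422] front 0.1015 y 0.0245
w3 275 309 332 [ 0.5035 -0.098   0.1476] front 0.1015 y 0.0245
w3 279 309 332 [ 0.5037 -0.0991  0.1497] front 0.1004 y 0.0245
w3 283 321 327 [ 0.5058 -0.1008  0.1489] front 0.0984 y 0.0262
cap [ 0.4521 -0.1151  0.091 ] 0.0934
```

```bash
python3 - <<'E'
from h import *
c=np.array([.4966,-.2022]);f=np.array([-.1695,.9855]);y=np.array([.9855,.1695])
z=np.load("w3.npz");K,C,d,im=z["K"],z["C"],z["d"],z["im"];P=pts(d,K,C)
for u in(290,305,316,335,345,355):
    for v in(284,288,294,300,304,310,330,345):
        Q=P[v,u];print(u,v,im[v,u],"front",((Q[:2]-c)@f).round(4),"y",((Q[:2]-c)@y).round(4),"z",Q[2].round(4))
print(robot.tips_ahead, robot.camera_model("wrist"))
save("w3c.png",cv2.resize(im[220:370,220:420],None,fx=4,fy=4,interpolation=cv2.INTER_CUBIC))
E
```

```text
290 284 [132 133 134] front 0.0756 y 0.0067 z 0.0878
290 288 [121 118 113] front 0.101 y 0.0128 z 0.1619
290 294 [119 115 107] front 0.1011 y 0.0133 z 0.1687
290 300 [119 115 108] front 0.101 y 0.0137 z 0.1743
290 304 [120 115 108] front 0.1014 y 0.0141 z 0.1791
290 310 [34 35 37] front 0.1279 y 0.0196 z 0.2454
290 330 [34 35 37] front 0.128 y 0.0203 z 0.2541
290 345 [34 34 37] front 0.1279 y 0.0206 z 0.2591
305 284 [119 116 108] front 0.101 y 0.0185 z 0.1574
305 288 [119 114 107] front 0.1015 y 0.0188 z 0.1632
305 294 [119 114 107] front 0.1016 y 0.019 z 0.17
305 300 [119 115 108] front 0.1012 y 0.0192 z 0.1748
305 304 [119 115 108] front 0.1011 y 0.0194 z 0.1785
305 310 [33 35 36] front 0.1279 y 0.0224 z 0.2453
305 330 [33 34 36] front 0.1279 y 0.0228 z 0.254
305 345 [34 34 36] front 0.1279 y 0.023 z 0.2591
316 284 [119 115 108] front 0.1017 y 0.023 z 0.1592
316 288 [119 116 108] front 0.1014 y 0.0231 z 0.163
316 294 [119 115 108] front 0.1014 y 0.0232 z 0.1694
316 300 [118 114 107] front 0.1012 y 0.0233 z 0.175
316 304 [119 115 108] front 0.1015 y 0.0233 z 0.1793
316 310 [114 110 
[... 1200 characters left out ...]
.1011 y 0.0372 z 0.1784
355 310 [33 34 36] front 0.1277 y 0.0319 z 0.245
355 330 [33 34 36] front 0.1278 y 0.0313 z 0.2536
355 345 [34 34 36] front 0.128 y 0.0309 z 0.2593
0.011 {'K': array([[426.56405246,   0.        , 323.66979322],
       [  0.        , 426.56405246, 241.41908281],
       [  0.        ,   0.        ,   1.        ]]), 'tool_from_camera': array([[-1.04211412e-03, -9.68886748e-01, -2.47502291e-01,
         6.77632406e-02],
       [ 9.99998873e-01, -1.27710019e-03,  7.88891715e-04,
         8.30220737e-04],
       [-1.08043195e-03, -2.47501190e-01,  9.68886987e-01,
        -1.88219838e-01],
       [ 0.00000000e+00,  0.00000000e+00,  0.00000000e+00,
         1.00000000e+00]])}
```

View pics/w3c.png

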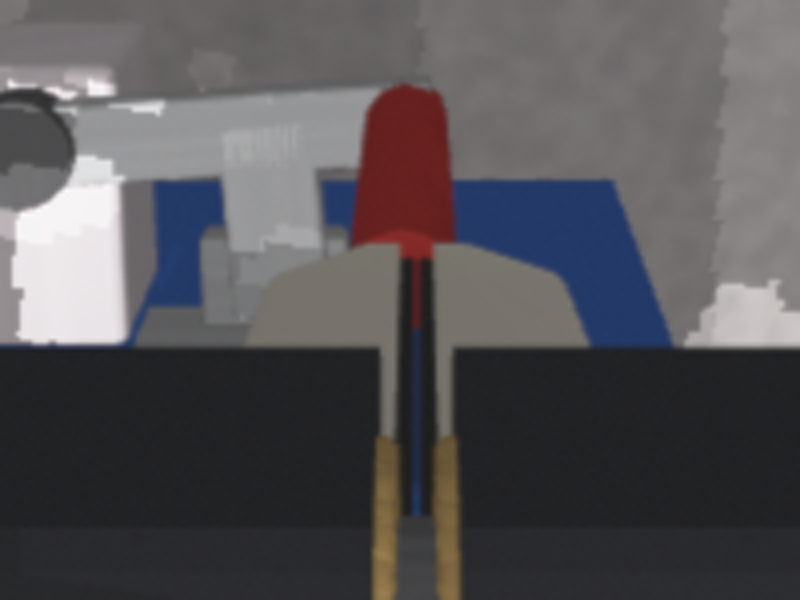

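The picture shows the fingertips closed just above the peg top, at z of about 0.157. That is about 35 mm higher than the text's tip length implies. I'll check the tips in the open view too.

```bash
python3 - <<'E'
from h import *
M=np.array(robot.camera_model("wrist")["tool_from_camera"])
for fn,x0 in(("w1",.3),("w2",.3),("w3",0)):
    z=np.load(fn+".npz");K,d,im=z["K"],z["d"],z["im"];T=pts(d,K,M)
    m=(d>0)&(abs(T[...,0])<.012)&(abs(T[...,1])<.075)&(T[...,2]<.03)&(T[...,2]>-.08)
    Q=T[m];print(fn,m.sum(),"max z",np.sort(Q[:,2])[-5:].round(4),"x",np.percentile(Q[:,0],[1,50,99]).round(4))
    for s in(-1,1):
        q=Q[Q[:,1]*s>0]; q=q[q[:,2]>q[:,2].max()-.004]; print("  tip side",s,q.mean(0).round(4),q[:,1].min().round(4),q[:,1].max().round(4))
E
```

```text
w1 9148 max z [-0.0217 -0.0216 -0.0216 -0.0216 -0.0212] x [-0.0076  0.0084  0.0092]
  tip side -1 [ 0.0037 -0.047  -0.0239] -0.0548 -0.0451
  tip side 1 [ 0.0034  0.0488 -0.0236] 0.047 0.0555
w2 8270 max z [-0.0217 -0.0214 -0.0214 -0.0214 -0.0212] x [-0.0075  0.0084  0.0092]
  tip side -1 [ 0.0038 -0.0346 -0.0238] -0.0414 -0.0327
  tip side 1 [ 0.0039  0.0363 -0.0237] 0.0345 0.0421
w3 3018 max z [0.0296 0.0296 0.0297 0.0297 0.03  ] x [0.0032 0.0085 0.0091]
  tip side -1 [ 0.0077 -0.003   0.0278] -0.0062 -0.0004
  tip side 1 [0.0074 0.0025 0.0282] 0.0001 0.0049
```

Consistent in all views: the tips sit 22 mm behind the reported TCP, not 11 mm ahead. The effective grasp point is therefore about 41 mm behind the TCP, and I'll use that from here on. Open, lower 32 mm and close again.

Emit:
move_arm:
  deltas: [0.0025,0,0,0,0,0,0.4,0.0025,0,0,0,0,0,0.4,0.0025,0,0,0,0,0,0.4,0.0025,0,0.015,0,0,0,0.4,0.0025,0,0.032,0,0,0,0.4,0.0025,0,0.032,0,0,0,0.4,0.0025,0,0.032,0,0,0,0,0.0025,0,0.032,0,0,0,0,0.0025,0,0.032,0,0,0,0,0.0025,0,0.032,0,0,0,0]
  squeeze: 15

```text
t: 5.8
tool_pos: [0.504, -0.1046, 0.1006]
orientation: [-2.022, -2.403, 0.004]
force: [-8.6, -1.6, 6.0]
opening: 0.0114
gripper_force: 15.0
```

Emit:
move_arm:
  deltas: [0.0055,-0.0003,0,0,0,0,0,0.0136,-0.0017,0,0,0,0,0,0.0214,-0.0043,0,0,0,0,0,0.0287,-0.0081,0,0,0,0,0,0.0354,-0.0129,0,0,0,0,0,0.0413,-0.0187,0,0,0,0,0,0.0463,-0.0253,0,0,0,0,0,0.0502,-0.0325,0,0,0,0,0,0.053,-0.0403,0,0,0,0,0,0.0542,-0.0457,0,0,0,0,0,0.0542,-0.0457,0,0,0,0,0,0.0542,-0.0457,0,0,0,0,0]

```text
t: 7.3
tool_pos: [0.4511, -0.0607, 0.1007]
orientation: [2.021, 2.401, -0.004]
force: [-0.8, -9.7, -2.5]
opening: 0.0114
gripper_force: 15.0
```

Hasp at about 1.41 rad. Release it, rise, turn 90° and go above the handle.

Emit:
move_arm:
  deltas: [0,0,0,0,0,0,0.35,0,0,0,0,0,0,0.35,0,0,-0.05,0,0,0,0.35,0,0,-0.1,0,0,0.17,0.4,-0.02,0.005,-0.1,0,0,0.35,0.5,-0.05,0.01,-0.1,0,0,0.53,0.5,-0.08,0.015,-0.1,0,0,0.71,0.5,-0.1017,0.0209,-0.1,0,0,0.89,0.5,-0.1017,0.0209,-0.1,0,0,1.07,0.5,-0.1017,0.0209,-0.1,0,0,1.25,0.5,-0.1017,0.0209,-0.1,0,0,1.42,0.5,-0.1017,0.0209,-0.1,0,0,1.571,0.5]

```text
t: 8.8
tool_pos: [0.4891, -0.1549, 0.2003]
orientation: [-3.13, -0.262, -0.0]
force: [-0.2, -0.0, 0.0]
opening: 0.0461
gripper_force: 0.0
```

Emit:
move_arm:
  deltas: [0,0,0,0,0,0,0.5,0,0,0,0,0,0,0.5]

```text
t: 9.05
tool_pos: [0.489, -0.155, 0.2003]
orientation: [-3.129, -0.275, -0.0]
force: [-0.4, -0.4, -0.5]
opening: 0.0465
gripper_force: 0.0
```

```bash
python3 - <<'E'
from h import *
s=robot.read_state();print(s["t"],s["tool_pos"].round(4),s["orientation"].round(3),s["q"].round(2));print(Ro.from_rotvec(s["orientation"]).as_matrix().round(3))
im,d,K,C=cam("scene");P=pts(d,K,C)
h=cv2.cvtColor(im,cv2.COLOR_RGB2HSV);H,S,V=[h[...,i].astype(int) for i in range(3)]
r=((H<8)|(H>172))&(S>150)&(V>60)&(abs(P[...,0]-.46)<.1)&(abs(P[...,1]+.08)<.06)&(P[...,2]>.05)
print("peg",r.sum(),np.nanmedian(P[r],0).round(3),"predicted px",np.round(proj([.451,-.061,.14],K,C)))
im,d,K,C=cam("wrist");P=pts(d,K,C)
h=cv2.cvtColor(im,cv2.COLOR_RGB2HSV);V=h[...,2]
m=(V<70)&(P[...,2]>.16)&(P[...,2]<.185)&(abs(P[...,0]-.49)<.06)&(abs(P[...,1]+.157)<.03)
if m.sum()>5: print("handle",m.sum(),np.nanmean(P[m],0).round(4),cv2.minAreaRect(P[m][:,:2].astype(np.float32)))
E
```

```text
9.05 [ 0.489  -0.155   0.2003] [-3.129 -0.275 -0.   ] [-0.41 -0.11  1.72  0.    1.53  0.99]
[[ 0.985  0.174  0.   ]
 [ 0.174 -0.985  0.   ]
 [ 0.    -0.    -1.   ]]
peg 67 [ 0.456 -0.065  0.133] predicted px [256. 245.]
handle 2436 [ 0.4931 -0.1573  0.1736] ((0.49007463455200195, -0.1580560803413391), (0.07786089181900024, 0.009360408410429955), 9.921026229858398)
```

Hasp confirmed open, and the handle is where expected. Descend and grip the bar.

Emit:
move_arm:
  deltas: [0,0.0025,0.03,0,0,0,0.5,0,0.0025,0.055,0,0,0,0.5,0,0.0025,0.071,0,0,0,0.5,0,0.0025,0.071,0,0,0,0,0,0.0025,0.071,0,0,0,0,0,0.0025,0.071,0,0,0,0,0,0.0025,0.071,0,0,0,0,0,0.0025,0.071,0,0,0,0]
  squeeze: 25

```text
t: 10.15
tool_pos: [0.4898, -0.1575, 0.13]
orientation: [3.13, 0.27, 0.002]
force: [-0.3, 2.0, 3.8]
opening: 0.009
gripper_force: 25.0
```

Bar gripped. Swing the lid along its arc about the hinge.

Emit:
move_arm:
  deltas: [0,0.0083,-0.0081,0,0,0,0,0,0.0173,-0.0155,0,0,0,0,0,0.0268,-0.0221,0,0,0,0,0,0.0368,-0.028,0,0,0,0,0,0.0472,-0.033,0,0,0,0,0,0.058,-0.0372,0,0,0,0,0,0.0692,-0.0405,0,0,0,0,0,0.0805,-0.0429,0,0,0,0,0,0.092,-0.0444,0,0,0,0,0,0.1036,-0.045,0,0,0,0,0,0.1152,-0.0446,0,0,0,0,0,0.1267,-0.0434,0,0,0,0]

```text
t: 11.65
tool_pos: [0.5112, -0.2832, 0.1723]
orientation: [-3.13, -0.269, -0.0]
force: [1.7, 2.4, 2.7]
opening: 0.0092
gripper_force: 25.0
```

Emit:
move_arm:
  deltas: [0,0.0114,0.0022,0,0,0,0,0,0.0226,0.0053,0,0,0,0,0,0.0335,0.0093,0,0,0,0,0,0.044,0.0141,0,0,0,0,0,0.0541,0.0198,0,0,0,0,0,0.0637,0.0263,0,0,0,0,0,0.0729,0.0335,0,0,0,0,0,0.0813,0.0414,0,0,0,0,0,0.0813,0.0414,0,0,0,0,0,0.0813,0.0414,0,0,0,0]

```text
t: 12.9
tool_pos: [0.5245, -0.3627, 0.1308]
orientation: [-3.13, -0.269, 0.001]
force: [-2.7, -1.7, -1.7]
opening: 0.0088
gripper_force: 25.0
```

Lid is up at about 1.6 rad. Release with a small opening, rise straight up, go above the flask and turn back.

Emit:
move_arm:
  deltas: [0,0,0,0,0,0,0.26,0,0,0,0,0,0,0.26,0,0,-0.04,0,0,0,0.26,0,0,-0.09,0,0,0,0.26,0,0,-0.14,0,0,-0.15,0.3,0,-0.03,-0.165,0,0,-0.33,0.4,0,-0.07,-0.165,0,0,-0.51,0.6,0,-0.11,-0.165,0,0,-0.69,0.8,0,-0.15,-0.165,0,0,-0.87,0.8,0,-0.163,-0.165,0,0,-1.05,0.8,0,-0.163,-0.165,0,0,-1.23,0.8,0,-0.163,-0.165,0,0,-1.4,0.8]

```text
t: 14.4
tool_pos: [0.4975, -0.2014, 0.297]
orientation: [2.212, 2.229, 0.001]
force: [0.1, 0.8, -0.3]
opening: 0.0739
gripper_force: 0.0
```

Emit:
move_arm:
  deltas: [0,0,0,0,0,-0.171,0.8,0,0,0,0,0,-0.171,0.8,0,0,0,0,0,-0.171,0.8]

```text
t: 14.78
tool_pos: [0.4972, -0.2019, 0.2965]
orientation: [2.026, 2.4, 0.0]
force: [0.5, 0.3, 1.0]
opening: 0.0744
gripper_force: 0.0
```

```bash
python3 - <<'E'
from h import *
c=np.array([.4966,-.2022]);f=np.array([-.1695,.9855]);y=np.array([.9855,.1695])
s=robot.read_state();print(s["t"],s["tool_pos"].round(4),s["orientation"].round(3));print(Ro.from_rotvec(s["orientation"]).as_matrix().round(3))
im,d,K,C=cam("wrist");P=pts(d,K,C);np.savez("w4.npz",im=im,d=d,K=K,C=C);save("w4.png",im)
h=cv2.cvtColor(im,cv2.COLOR_RGB2HSV);H,S,V=[h[...,i].astype(int) for i in range(3)]
m=(H>5)&(H<22)&(S>120)&(abs(P[...,0]-.4966)<.05)&(abs(P[...,1]+.2022)<.05)
for lo,hi in((.118,.135),(.05,.11)):
    k=m&(P[...,2]>lo)&(P[...,2]<hi)
    if k.sum()>5:
        q=P[k];mm=(q[:,:2].min(0)+q[:,:2].max(0))/2;print(lo,k.sum(),np.median(q,0).round(4),cv2.minEnclosingCircle(q[:,:2].astype(np.float32)),np.argwhere(k).mean(0))
print(robot.recognise("wrist","flask")[:2])
im,d,K,C=cam("scene");P=pts(d,K,C)
h=cv2.cvtColor(im,cv2.COLOR_RGB2HSV);H,S,V=[h[...,i].astype(int) for i in range(3)]
m=(H>5)&(H<22)&(S>120)&(abs(P[...,0]-.4966)<.05)&(abs(P[...,1]+.2022)<.05)&(P[...,2]>.118)
print("scene cap",m.sum(),np.nanmedian(P[m],0).round(4) if m.sum() else "")
b=(H>100)&(H<130)&(S>120)&(abs(P[...,0]-.5)<.15)&(abs(P[...,1]+.28)<.12)
print("blue max z",np.nanpercentile(P[b][:,2],[99]).round(3), "y range of high", np.nanpercentile(((P[b&(P[...,2]>.12)][:,:2]-c)@-f),[2,98]).round(3))
E
```

```text
14.775 [ 0.4972 -0.2019  0.2965] [2.026 2.4   0.   ]
[[-0.168  0.986  0.001]
 [ 0.986  0.168 -0.   ]
 [-0.     0.001 -1.   ]]
0.118 658 [ 0.4965 -0.2019  0.1257] ((0.49671196937561035, -0.2025955617427826), 0.012629156932234764) [214.02583587 321.37234043]
0.05 2142 [ 0.4943 -0.1927  0.0643] ((0.49671757221221924, -0.20242935419082642), 0.031058097258210182) [196.4449113  321.77591036]
[{'uv': [324.4, 201.7], 'confidence': 0.64}]
scene cap 241 [ 0.5024 -0.2041  0.4209]
blue max z [0.194] y range of high [0.065 0.128]
```

View pics/w4.png

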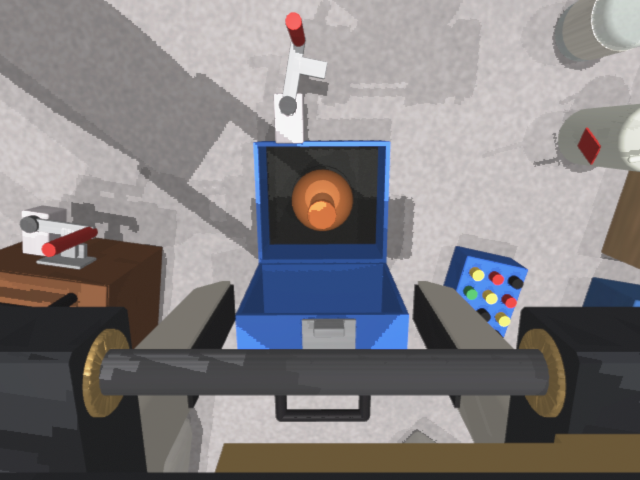

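The view shows the lid fully open and the flask upright in the case, cap at (322,215). Its axis is at (0.4967, -0.2025) with its top at 0.126, as the text says. Lower and grip the neck.

Emit:
move_arm:
  deltas: [0,0,0.04,0,0,0,0.6,0,0,0.09,0,0,0,0.6,0,0,0.14,0,0,0,0.6,0,0,0.18,0,0,0,0.6,0,0,0.215,0,0,0,0.6,0,0,0.239,0,0,0,0.6,0,0,0.239,0,0,0,0.6,0,0,0.239,0,0,0,0,0,0,0.239,0,0,0,0,0,0,0.239,0,0,0,0,0,0,0.239,0,0,0,0,0,0,0.239,0,0,0,0]
  squeeze: 40

```text
t: 16.42
tool_pos: [0.4975, -0.2023, 0.0579]
orientation: [2.022, 2.403, 0.0]
force: [-2.1, -0.4, 3.6]
opening: 0.0242
gripper_force: 40.0
```

Emit:
move_arm:
  deltas: [0,0,-0.015,0,0,0,0,0,0,-0.04,0,0,0,0,0,0,-0.07,0,0,0,0,0,0,-0.11,0,0,0,0,0,0,-0.15,0,0,0,0,0.01,0,-0.17,0,0,0,0,0.05,0.01,-0.17,0,0,0,0,0.1,0.02,-0.17,0,0,0,0,0.15,0.03,-0.17,0,0,0,0,0.2,0.042,-0.17,0,0,0,0,0.25,0.052,-0.17,0,0,0,0,0.282,0.058,-0.17,0,0,0,0]

```text
t: 17.92
tool_pos: [0.5048, 0.0886, 0.2266]
orientation: [-2.019, -2.405, 0.001]
force: [1.1, -0.1, -1.4]
opening: 0.0237
gripper_force: 40.0
```

Emit:
move_arm:
  deltas: [0,0,0,0,0,0,0,0,0,0,0,0,0,0,0,0,0,0,0,0,0]

```text
t: 18.3
tool_pos: [0.5058, 0.0849, 0.227]
orientation: [-2.024, -2.403, 0.001]
force: [0.0, -0.2, -1.4]
opening: 0.0242
gripper_force: 40.0
```

```bash
python3 - <<'E'
from h import *
s=robot.read_state();print(s["t"],s["tool_pos"].round(4),s["force"].round(1));R=Ro.from_rotvec(s["orientation"]).as_matrix();print(R.round(3))
im,d,K,C=cam("wrist");P=pts(d,K,C);np.savez("w5.npz",im=im,d=d,K=K,C=C);save("w5.png",im)
h=cv2.cvtColor(im,cv2.COLOR_RGB2HSV);H,S,V=[h[...,i].astype(int) for i in range(3)]
g=(H>50)&(H<85)&(S>120)&(abs(P[...,2]-.095)<.005)
q=P[g][:,:2].astype(np.float32);print("ring",g.sum(),np.nanmedian(P[g],0).round(4),cv2.minEnclosingCircle(q))
# fit outer/inner circle with known radii
from scipy.optimize import least_squares
hull=cv2.convexHull(q)[:,0];r=least_squares(lambda p:np.hypot(*(hull-p[:2]).T)-p[2],[.508,.185,.046],loss="soft_l1",f_scale=.001);print("fit",r.x.round(4))
dk=(S<60)&(V>110)&(abs(P[...,2]-.06)<.006);print("deck",dk.sum(),cv2.minAreaRect(P[dk][:,:2].astype(np.float32)))
# flask cap/neck in hand
a=(H>5)&(H<22)&(S>120)&(np.linalg.norm(P[...,:2]-s["tool_pos"][:2],axis=-1)<.06)
print("flask px",a.sum()); 
if a.sum(): print(P[a].min(0).round(3),P[a].max(0).round(3), np.median(P[a],0).round(3))
E
```

```text
18.3 [0.5058 0.0849 0.227 ] [ 0.  -0.2 -1.4]
[[-0.17   0.985 -0.001]
 [ 0.985  0.17  -0.   ]
 [-0.    -0.001 -1.   ]]
ring 9184 [0.5078 0.1871 0.0948] ((0.508729875087738, 0.18568357825279236), 0.04555116221308708)
fit [0.5086 0.1857 0.0451]
deck 21293 ((0.6146559119224548, 0.06317473948001862), (0.32248812913894653, 0.44007638096809387), 16.570558547973633)
flask px 27892
[0.463 0.077 0.212] [0.544 0.121 0.366] [0.505 0.104 0.359]
```

View pics/w5.png

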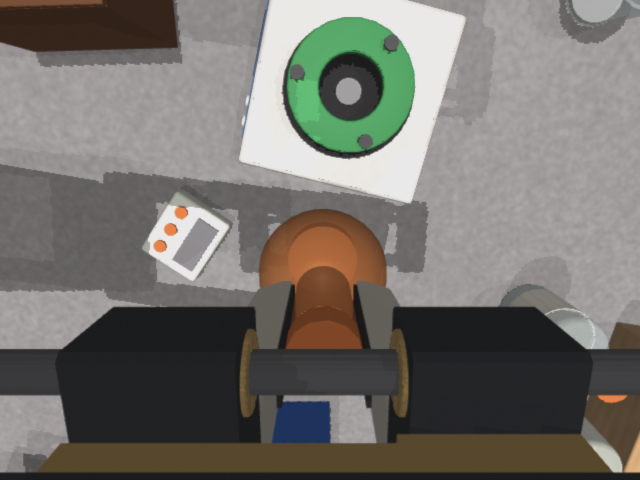

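The view shows the flask upright in the fingers. The ring hole is at (349,91), with a fitted centre at (0.5086, 0.1857). Move over it, then down.

Emit:
move_arm:
  deltas: [0.03,0.006,0,0,0,0,0,0.065,0.013,0,0,0,0,0,0.0988,0.0199,0,0,0,0,0,0.0988,0.0199,0.02,0,0,0,0,0.0988,0.0199,0.045,0,0,0,0,0.0988,0.0199,0.065,0,0,0,0,0.0988,0.0199,0.07,0,0,0,0,0.0988,0.0199,0.07,0,0,0,0,0.0988,0.0199,0.07,0,0,0,0]

```text
t: 19.48
tool_pos: [0.5094, 0.1865, 0.1584]
orientation: [2.022, 2.403, 0.002]
force: [0.2, 0.5, -1.6]
opening: 0.0242
gripper_force: 40.0
```

Emit:
move_arm:
  deltas: [-0.0007,-0.0009,0.008,0,0,0,0,-0.0007,-0.0009,0.016,0,0,0,0,-0.0007,-0.0009,0.022,0,0,0,0,-0.0007,-0.0009,0.026,0,0,0,0,-0.0007,-0.0009,0.03,0,0,0,0,-0.0007,-0.0009,0.034,0,0,0,0,-0.0007,-0.0009,0.038,0,0,0,0,-0.0007,-0.0009,0.041,0,0,0,0,-0.0007,-0.0009,0.041,0,0,0,0,-0.0007,-0.0009,0.041,0,0,0,0]

```text
t: 20.72
tool_pos: [0.5084, 0.1859, 0.1174]
orientation: [2.022, 2.403, 0.002]
force: [-2.2, -0.0, 9.7]
opening: 0.0242
gripper_force: 40.0
```

Emit:
move_arm:
  deltas: [0,0,0.001,0,0,0,0,0,0,0.002,0,0,0,0,0,0,0.002,0,0,0,0,0,0,0.002,0,0,0,0,0,0,0.002,0,0,0,0]

```text
t: 21.35
tool_pos: [0.5085, 0.1859, 0.1156]
orientation: [2.022, 2.403, 0.002]
force: [-3.9, -1.3, 9.3]
opening: 0.0238
gripper_force: 40.0
```

```bash
python3 - <<'E'
from h import *
s=robot.read_state();print(s["t"],s["tool_pos"].round(4),s["force"].round(1),s["gripper_force"],s["opening"])
for n in("scene","wrist","top"):
    im,d,K,C=cam(n);P=pts(d,K,C);h=cv2.cvtColor(im,cv2.COLOR_RGB2HSV);H,S,V=[h[...,i].astype(int) for i in range(3)]
    near=np.linalg.norm(P[...,:2]-[.508,.186],axis=-1)<.055
    g=near&(H>50)&(H<85)&(S>120)&(P[...,2]>.065)
    if g.sum(): print(n,"ring z",g.sum(),np.percentile(P[g][:,2],[25,50,75]).round(4))
    if n=="wrist":
        a=near&(H>5)&(H<22)&(S>120)&(P[...,2]<.2);print("flask",P[a].min(0).round(4),P[a].max(0).round(4));save("w6.png",im)
    if n=="scene":
        b=(H>100)&(H<130)&(S>120)&(abs(P[...,0]-.5)<.15)&(abs(P[...,1]+.28)<.12);print("lid max z",np.nanpercentile(P[b][:,2],99).round(3))
        r=((H<8)|(H>172))&(S>150)&(V>60)&(abs(P[...,0]-.46)<.1)&(abs(P[...,1]+.08)<.06)&(P[...,2]>.05);print("peg",np.nanmedian(P[r],0).round(3))
E
```

```text
21.35 [0.5085 0.1859 0.1156] [-3.9 -1.3  9.3] 40.01464694738388 0.02384966513611563
scene ring z 401 [0.0773 0.0793 0.081 ]
lid max z 0.194
peg [ 0.457 -0.065  0.134]
wrist ring z 5931 [0.0784 0.0789 0.0794]
flask [0.4779 0.1775 0.0969] [0.5392 0.2182 0.1856]
top ring z 82 [0.0773 0.0796 0.0821]
```

View pics/w6.png

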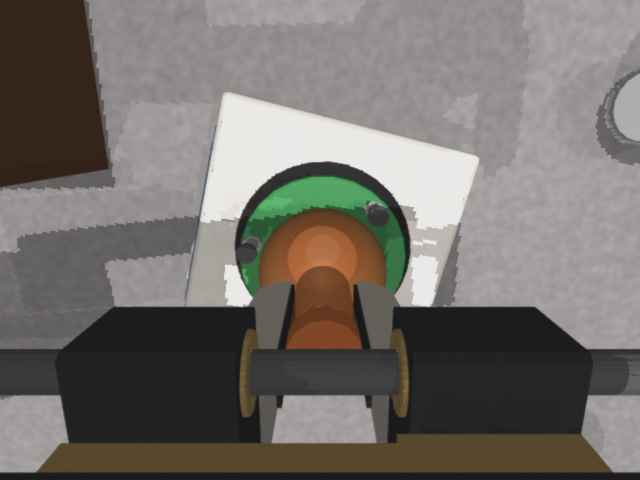

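The view shows the flask seated upright in the ring, ball at (322,255). All three cameras put the ring top at 0.079, which is the full 16 mm down. The grip holds at 40 N, and the lid and hasp are still open. I'm handing in.

```bash
python3 -c "
from plant import robot
print(robot.close_job())"
```

```text
the job is handed in; nothing more can be done
None
```

I handed the job in with the hasp swung off, the case left open, and the amber flask standing upright in the reader's ring, still gripped and pressed fully home (16 mm down, about 10 N); no verdict came back.

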